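# Unlock and lift the used filter out of the fume extractor

### The arm

A 6-joint arm with a two-finger parallel gripper is mounted at the origin on the work surface. World frame = base frame: x ahead of the robot, y to its left, z up, the work surface at z = 0. Lengths are in mm, angles in degrees, forces in N, time in s.
With the tool pointing down it reaches from about 375 to 925 mm from the base axis. Payload 5.7 kg.
Tool frame: the origin (TCP) lies midway between the tips of the shut fingers; the grasp point (between the pads) lies 19 mm behind it; z points along the fingers, y is the direction in which the jaws open and shut (so a half turn about z gives the same grasp; the last joint's range is limited). The gripper opens to 85 mm and grips with 20 to 120 N. Pads are 22 mm wide; open, the fingers measure 114 mm over their backs; the gripper's body (76 mm by 85 mm) begins 54 mm behind the grasp point. The pads swing forward as they close: fully open they stand 13 mm farther back than shut.
Start: joints at [65.483, 20.558, 86.54, -0, 72.909, -6.595], TCP at [184.627, 570.856, 231.267] pointing down, gripper open.
Joint ranges: [-170.27, 170.27], [-57.76, 135], [12.27, 136.19], [-55.21, 235.2], [11.17, 155.16], [-170.74, 170.74]. Speed limits (degrees/s): [136.94, 136.94, 180, 180, 180, 180].

### API

Orientations are given as [roll, pitch, yaw] about the fixed x, y, z axes, in that order (R = Rz(yaw) Ry(pitch) Rx(roll)).
In Python, from workcell import manip, get_image, camera_params, workorder gives the robot as it stands. The module is installed in compiled form; this text tells all that it offers.
- The arm moves only by the tool servo_tool, never from a script. Its argument "series" is a list of rows, each a list of 6 numbers: the shift along the world's x, y, z in units of 500 mm (1.0 is 500 mm), then the turn, a rotation vector about the world's x, y, z in units of 120 degrees (1.0 is 120 degrees). In form: [[tx, ty, tz, ax, ay, az], ...]. A call has exactly 5 rows; each row is the pose to reach, as a shift and turn from the pose commanded when the call began; what a row does not reach only later rows make up. A row lasts 1/10 s, in which the tool goes at most 50 mm and 8.59 degrees, less where a joint would pass 70% of its speed; a pose out of reach is approached as far as the arm can. A call with a number of a shift or a turn outside -1 to 1 is refused whole. A call with a gripper value outside its range is refused whole. "claw" is the opening, from 0 (shut) to 1 (fully open), set as the call begins (left out, the last holds). The fingers move at their own pace and stop on an object; "grip_force" is the grip in N (left out, the last holds). Time passes only in rows, so rows that repeat a pose let the fingers close, or fill a call up. It gives the time, the measured TCP pose, the force and the opening at its end, in the units of the state.
- manip.sense(): the state, without advancing time (a new reading comes with each control period).
- get_image(name): name is "side" or "top" or "wrist"; returns (picture, depth): 480x640x3 uint8, red, green, blue; 480x640 float32, mm along the optical axis (not along the pixel's ray), 0 where there is no reading.
- camera_params(name): a dict with "fx", "fy", "cx", "cy" (pixels), "extrinsics" (4x4, takes a point from world to camera coordinates); the wrist camera has in their place "tool_from_camera" (4x4, takes a point from camera to tool coordinates, whose origin is the TCP and whose axes are the flange's). Camera axes: x right, y down, z forward; pixel columns grow to the right and rows downward; lengths in mm; the calibration is good to about 2 mm. A picture is of the moment at which its call begins: read the wrist's pose just before it. camera_params takes no time and is no camera call.
- workorder.job_done(): hands the job in, once; it reports no verdict.
The state is a dict: "t": time; "joint_positions": joint angles; "qvel": joint speeds; "joint_efforts": joint torques, N m; "eef_pos": TCP position; "eef_rot": TCP orientation; "wrist_force": force on the tool from outside, world axes, zero at the start; "torque": the same for the moment, N m; "grip_width": finger opening in mm.
Only numpy, scipy, OpenCV 4.12 (cv2) and the standard library are available. Lean on these libraries where they do the work, as an engineer would, in place of code of your own. Each camera call takes 0.05 s, during which the arm holds its last target. There are 200 camera calls.

### The job

On the soldering bench, take the used grey filter (orange grip bar) out of the blue fume extractor: turn it counter-clockwise, seen from above, until its bar lines up with the two green marks by its stop, then lift it straight out and keep it upright. Finish while still holding it in the gripper, level and steady above its opening, with its underside at least 5 cm above the extractor's top so that it can be inspected from below. Leave the spare filter, cup, solder spool and pliers where they are.

Things in the scene. Friction and masses are not known exactly. Their poses are not given: they have to be found in the camera images.
- extractor: Blue fume extractor, fixed, a box 85 mm high, from -70 to +130 mm along its own x and 110 mm either way along its y. Origin: at bench height under the axis of the round well in its top; z up. Well floor 30 mm above the bench. At the start the filter's x axis is turned 0.75 to 1.3 rad clockwise (seen from above) from the extractor's x axis: locked.
- well_mouth (a point): Centre of the well's mouth, 81 mm in diameter, in a silver-rimmed lip 12 mm thick; the point lies at the lip's top, 85 mm above the bench. The filter has 2.5 mm of play round it here. Under the lip its lugs turn freely, without spring; solid stops end the counter-clockwise turn about 0.05 rad past exact alignment.
- notch (a point): Middle of one of the lip's two notches, 48 mm from the well's axis on the extractor's +x side, at the lip's top; its twin is on the -x side. Each is 24 mm wide, with a green mark just outside it. The filter's lugs pass up only here, when the filter's x axis lies along the extractor's within about 0.1 rad, either way round.
- filter: Used filter, grey with orange grip bar, loose, 0.25 to 0.49 kg. Drum 76 mm in diameter, 61 mm tall. Origin: centre of the underside, z up. Two lugs 14 mm wide stick out along its +x and -x to 49 mm from the axis, 32 to 40 mm above the underside. It stands on the well's floor; the drum's top is 91 mm above the bench; 3 mm of lift before the lugs meet the lip.
- grip_bar (a point): Point on the filter's axis, in its orange upright grip bar, 85 mm above its underside and 10 mm below the bar's top. The bar is centred on the axis: 56 mm long along the filter's x, 14 mm thick along its y, 34 mm high (61 to 95 mm above the underside).
- spare: Bystander: clean spare filter, white with a blue grip bar, same shape as the used one, standing on the bench beside the extractor. Origin: centre of its underside.
- cup: Bystander: brown paper cup, 74 mm in diameter at the rim, 85 mm tall, on the bench. Origin: centre of its underside.
- spool: Bystander: spool of solder, black flanges 62 mm in diameter, 40 mm tall, standing on its flange. Origin: centre of its underside.
- pliers: Bystander: small pliers lying on the bench, 135 mm long, blue handles towards its own -x. 12 mm thick. Origin: under the pivot.
Mind the look-alikes: they are no part of the job. What is shaped like the filter but red is not meant.

How it is judged:
By the outcome, as a careful person would: the job done as asked, in the order asked, and still so for the second after the job is handed in, while the arm keeps its last pose, push and grip.
It also fails if it takes over 48 s, if anything falls off the work surface, if the arm or the gripper's body presses on something with over 40 N, if the wrist force passes 120 N, or if a joint passes its speed limit or range.

## Working session

There is one attempt and no reset: what is moved stays moved. The work goes in short steps, Python scripts to look and compute and a tool call to move; the robot and the scene stay as the last step left them, time stands still between calls to the robot, and variables do not carry over. Pictures are saved under pics/ and viewed, about 8 in all and at most 12, crops included, and the job is handed in when it is done.

Besides the shell and the picture viewer there is one more tool, called as name(argument=value, ...), one argument or row to a line, values as JSON. servo_tool: Moves the arm, as the interface text tells. Its arguments: {"type":"object","properties":{"series":{"type":"array","items":{"type":"array","items":{"type":"number"}}},"claw":{"type":"number"},"grip_force":{"type":"number"}},"required":["series"]}

```bash
mkdir -p pics; cat > h.py <<'E'
import numpy as np, cv2, pickle
from workcell import manip, get_image, camera_params, workorder
def grab(n,tag):
    s=manip.sense(); im,d=get_image(n); p=camera_params(n)
    cv2.imwrite(f'pics/{tag}.png',im[:,:,::-1]); pickle.dump((s,im,d,p),open(f'{tag}.pkl','wb')); return s,im,d,p
def pts(d,p,T=None):
    # world points per pixel; T = camera->world
    if T is None: T=np.linalg.inv(np.array(p['extrinsics']))
    v,u=np.mgrid[:480,:640]
    c=np.stack([(u-p['cx'])/p['fx']*d,(v-p['cy'])/p['fy']*d,d],-1)
    return c@T[:3,:3].T+T[:3,3]
E
python3 - <<'E'
from h import *
s=grab('top','top0')[0]; grab('side','side0'); print(s); print(camera_params('wrist'))
a=cv2.imread('pics/top0.png');b=cv2.imread('pics/side0.png')
E
```

```text
{'t': 0.0, 'joint_positions': array([ 6.54829657e+01,  2.05980266e+01,  8.65967927e+01, -1.88905276e-03,
        7.29089565e+01, -6.59405975e+00]), 'qvel': array([-0.00263785, -0.0148631 ,  0.02779029,  0.04392316, -0.03381686,
        0.07799935]), 'joint_efforts': array([ 1.44087076e-03, -5.27613223e+01, -2.78616571e+01,  3.42298972e-05,
        1.31571415e-02, -9.85293298e-06]), 'eef_pos': array([184.37867406, 570.27381686, 230.46721047]), 'eef_rot': array([-1.79896704e+02, -1.01243111e-02,  1.62077573e+02]), 'wrist_force': array([-0.42350455,  0.57778819, -0.12738578]), 'torque': array([-0.06381193,  0.00965305, -0.03981381]), 'grip_width': 85.27849550932787}
{'fx': 416.33846845979235, 'fy': 416.33846845979235, 'cx': 322.80365725134936, 'cy': 238.0457409721294, 'tool_from_camera': array([[-4.89126198e-04, -9.62407992e-01, -2.71607468e-01,
         6.90699757e+01],
       [ 9.99999880e-01, -4.73865253e-04, -1.21772913e-04,
        -1.37908452e-01],
       [-1.15101169e-05, -2.71607495e-01,  9.62408109e-01,
        -1.43267038e+02],
       [ 0.00000000e+00,  0.00000000e+00,  0.00000000e+00,
         1.00000000e+00]])}
```

View pics/top0.png

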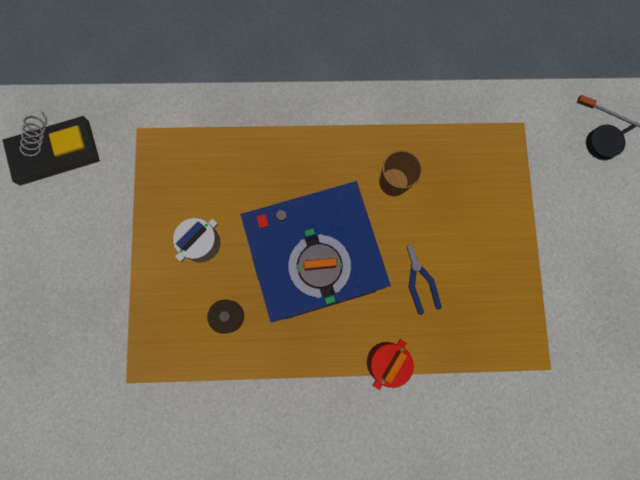

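View pics/side0.png

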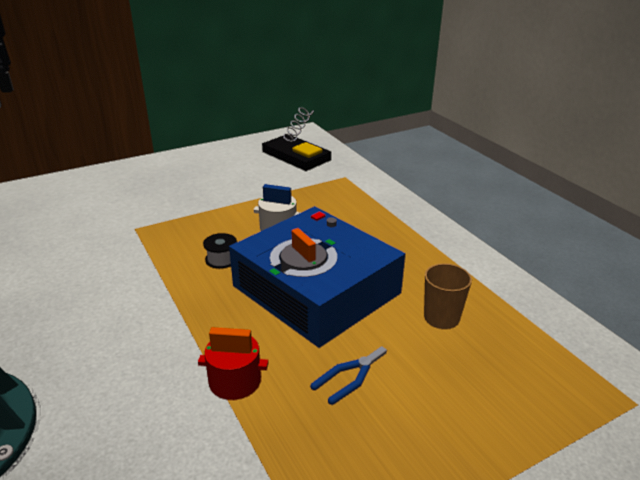

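The top view shows three filter shapes. The grey one with an orange bar is in the blue box at (320,264), the red decoy with an orange bar is at (391,366), and the white spare with a blue bar is at (192,238). I choose the grey one. The green marks are at (310,232) and (330,300).

```bash
python3 - <<'E'
from h import *
s,im,d,p=pickle.load(open('top0.pkl','rb'))
E=np.array(p['extrinsics']);T=np.linalg.inv(E);print('cam',T[:3,3],T[:3,:3].round(2).tolist())
P=pts(d,p); I=im.astype(int);R,G,B=I[...,0],I[...,1],I[...,2]
roi=np.zeros((480,640),bool);roi[180:325,238:392]=1
def ray(u,v,z):
    r=T[:3,:3]@np.array([(u-p['cx'])/p['fx'],(v-p['cy'])/p['fy'],1]);c=T[:3,3];return c+r*(z-c[2])/r[2]
sub=roi.copy();sub[:245]=0;sub[285:]=0;sub[:,:295]=0;sub[:,345:]=0
m=(R>170)&(G<140)&(B<80)&sub
n=m&(P[...,2]>110)
print(m.sum(),np.percentile(P[m][:,2],[5,50,95]))
vu=np.argwhere(m); (rc)=cv2.minAreaRect(vu[:,::-1].astype(np.float32));print(rc)
q=np.array([ray(u,v,125) for v,u in vu]);c=q.mean(0);w=np.linalg.svd(q[:,:2]-c[:2])[2][0];print('bar',c,np.degrees(np.arctan2(w[1],w[0])), np.ptp((q-c)[:,:2]@w))
m=(G>R+40)&(G>B+30)&roi
k,l,st,ce=cv2.connectedComponentsWithStats(m.astype(np.uint8))
g=[]
for i in range(1,k):
    if st[i,4]>15: print('green',ce[i],st[i,4],ray(*ce[i],85)); g.append(ray(*ce[i],85))
# blue box top
m=(B>R+40)&(B>G+30)&roi&(P[...,2]>75)
cn=max(cv2.findContours(m.astype(np.uint8),0,2)[0],key=cv2.contourArea)
bx=cv2.boxPoints(cv2.minAreaRect(cn));print('box',[ray(*b,85).round(0) for b in bx])
cv2.imwrite('pics/crop.png',cv2.resize(im[170:400,230:450,::-1],None,fx=2.6,fy=2.6))
E
```

```text
cam [461.75973722  67.93588502 894.45886649] [[-0.03, -0.99, 0.17], [-1.0, 0.02, -0.03], [0.03, -0.17, -0.99]]Traceback (most recent call last):
  File "<stdin>", line 11, in <module>
    return _quantile_unchecked(
        a, q, axis, out, overwrite_input, method, keepdims, weights)
    return _ureduce(a,
                    func=_quantile_ureduce_func,
    ...<5 lines>...
                    overwrite_input=overwrite_input,
                    method=method)
    r = func(a, **kwargs)
    result = _quantile(arr,
                       quantiles=q,
    ...<2 lines>...
                       out=out,
                       weights=wgt)
    slices_having_nans = np.isnan(arr[-1, ...])
                                  ~~~^^^^^^^^^
IndexError: index -1 is out of bounds for axis 0 with size 0
```

```bash
cat > m.py <<'E'
from h import *
s,im,d,p=pickle.load(open('top0.pkl','rb'))
T=np.linalg.inv(np.array(p['extrinsics']))
P=pts(d,p); I=im.astype(int);R,G,B=I[...,0],I[...,1],I[...,2]
print(im[264,320],im[232,310],im[300,330],P[264,320])
roi=np.zeros((480,640),bool);roi[180:325,238:392]=1
def ray(u,v,z):
    r=T[:3,:3]@np.array([(u-p['cx'])/p['fx'],(v-p['cy'])/p['fy'],1]);c=T[:3,3];return c+r*(z-c[2])/r[2]
sub=roi.copy();sub[:245]=0;sub[285:]=0;sub[:,:295]=0;sub[:,345:]=0
m=(R>B+70)&(R>G+50)&sub
vu=np.argwhere(m); print(cv2.minAreaRect(vu[:,::-1].astype(np.float32)),np.percentile(P[m][:,2],[5,50,95]))
q=np.array([ray(u,v,122) for v,u in vu]);c=q.mean(0);w=np.linalg.svd(q[:,:2]-c[:2])[2][0];print('bar',c,np.degrees(np.arctan2(w[1],w[0])), np.ptp((q-c)[:,:2]@w))
m=(G>R+30)&(G>B+20)&roi
k,l,st,ce=cv2.connectedComponentsWithStats(m.astype(np.uint8))
for i in range(1,k):
    if st[i,4]>8: print('green',ce[i],st[i,4],ray(*ce[i],85))
m=(B>R+30)&(B>G+30)&roi&(P[...,2]>75)
cn=max(cv2.findContours(m.astype(np.uint8),0,2)[0],key=cv2.contourArea)
bx=cv2.boxPoints(cv2.minAreaRect(cn));print('box',[ray(*b,85).round(0) for b in bx])
m=(abs(R-B)<25)&(R>110)&roi
cn=np.argwhere(m)[:,::-1].astype(np.float32);h=cv2.convexHull(cn);print('rim',cv2.fitEllipse(h),ray(*cv2.fitEllipse(h)[0],85))
cv2.imwrite('pics/crop.png',cv2.resize(im[170:400,230:450,::-1],None,fx=2.6,fy=2.6))
E
python3 m.py
```

```text
[165  91  28] [ 41 125  59] [ 48 133  62] [548.33909729  38.29416616 123.49090135]
((319.9467468261719, 262.9139404296875), (7.9671454429626465, 32.5023307800293), 84.80557250976562) [121.23128509 123.68629085 125.9463312 ]
bar [550.31518217  38.21668904 122.        ] 94.22138979533254 54.93984614116509
green [309.08695652 231.95652174] 46 [610.6194413   54.70464835  85.        ]
green [301.  266.8] 10 [548.49771616  70.4557125   85.        ]
green [329.68627451 299.39215686] 51 [490.24574956  21.6492267   85.        ]
box [array([646., 179.,  85.]), array([706., -38.,  85.]), array([510., -85.,  85.]), array([455., 124.,  85.])]
rim ((319.1207275390625, 265.6477966308594), (60.92718505859375, 62.08403396606445), 150.789794921875) [549.77677896  38.44909923  85.        ]
```

View pics/crop.png

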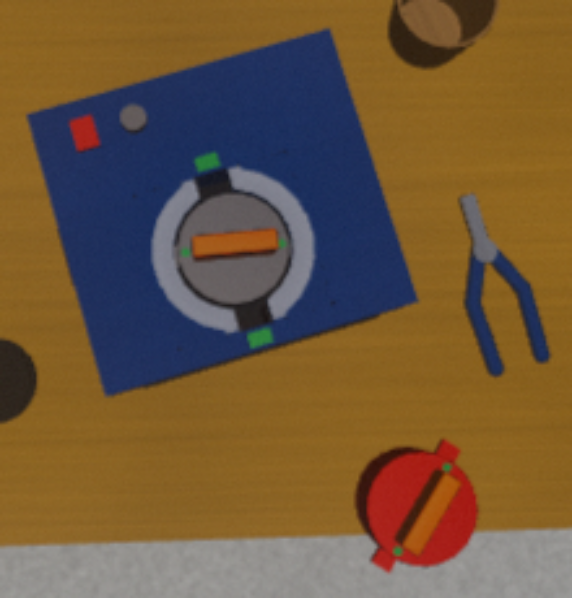

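Close crop: the grey drum with its orange bar sits in the silver-rimmed well of the blue extractor, so the choice holds. The well is at about (550, 38). The notch axis is at 15.3° and the bar at 94.2°. That means about 101° counter-clockwise to go, more than the text's 43–75°, so I'll check it again from close by. Moving above it now.

servo_tool(
  series=[
    [0.05,-0.07,0,0,0,-0.038],
    [0.1,-0.142,0,0,0,-0.076],
    [0.147,-0.213,0,0,0,-0.114],
    [0.195,-0.284,0,0,0,-0.152],
    [0.244,-0.355,0,0,0,-0.19],
  ],
  claw=1,
)

```text
t: 0.6
eef_pos: [307.0, 391.7, 231.0]
eef_rot: [-180.0, 0.0, 139.1]
wrist_force: [1.6, 0.6, 0.3]
grip_width: 85.4
```

servo_tool(
  series=[
    [0.05,-0.07,0,0,0,-0.038],
    [0.1,-0.142,0,0,0,-0.076],
    [0.147,-0.213,0,0,0,-0.114],
    [0.195,-0.284,0,0,0,-0.152],
    [0.244,-0.355,0,0,0,-0.19],
  ],
)

```text
t: 1.1
eef_pos: [429.0, 214.2, 231.1]
eef_rot: [-180.0, -0.0, 116.3]
wrist_force: [-0.0, 0.5, -0.1]
grip_width: 85.3
```

servo_tool(
  series=[
    [0.05,-0.07,0,0,0,-0.037],
    [0.1,-0.142,0,0,0,-0.074],
    [0.15,-0.213,0,0,0,-0.111],
    [0.2,-0.3,0,0,0,-0.15],
    [0.244,-0.354,0,0,0,-0.186],
  ],
)

```text
t: 1.6
eef_pos: [551.4, 36.0, 231.0]
eef_rot: [-180.0, 0.0, 93.9]
wrist_force: [-0.3, 0.8, -0.2]
grip_width: 85.7
```

```bash
cat > w.py <<'E'
from h import *
import sys
from scipy.spatial.transform import Rotation as Ro
tag=sys.argv[1]; zb=float(sys.argv[2]) if len(sys.argv)>2 else 124
s,im,d,p=grab('wrist',tag)
print(s['t'],s['eef_pos'],s['eef_rot'],s['wrist_force'],s['grip_width'])
M=np.eye(4);M[:3,:3]=Ro.from_euler('xyz',s['eef_rot'],degrees=True).as_matrix();M[:3,3]=s['eef_pos']
T=M@np.array(p['tool_from_camera'])
def ray(uv,z):
    uv=np.atleast_2d(uv).astype(float);r=np.c_[(uv[:,0]-p['cx'])/p['fx'],(uv[:,1]-p['cy'])/p['fy'],np.ones(len(uv))]@T[:3,:3].T
    return T[:3,3]+r*((z-T[2,3])/r[:,2])[:,None]
P=pts(d,p,T);I=im.astype(int);R,G,B=I[...,0],I[...,1],I[...,2]
m=(R>B+60)&(R>G+40)&(P[...,2]>zb-5)&(P[...,2]<zb+5)&(np.hypot(P[...,0]-550,P[...,1]-38)<60)
q=P[m]
if m.sum()>20:
    uv=np.argwhere(m)[:,::-1]; q=ray(uv,zb+1)[:,:2]; r=cv2.minAreaRect(q.astype(np.float32)); c=q.mean(0);w=np.linalg.svd(q-c,full_matrices=False)[2][0]
    print('bar',m.sum(),'z',np.median(P[m][:,2]),r,c,np.degrees(np.arctan2(w[1],w[0])))
m=(G>R+30)&(G>B+20)
k,l,st,ce=cv2.connectedComponentsWithStats(m.astype(np.uint8))
for i in range(1,k):
    if st[i,4]>30: print('green',ce[i].round(0),st[i,4],ray(ce[i],85)[0].round(1),'depth z',P[int(ce[i][1]),int(ce[i][0]),2].round(0))
m=(abs(R-B)<25)&(R>110)&(abs(P[...,2]-85)<5)&(np.hypot(P[...,0]-550,P[...,1]-38)<75)
h=cv2.convexHull(ray(np.argwhere(m)[:,::-1],85)[:,:2].astype(np.float32));print('rim',cv2.minEnclosingCircle(h))
E
python3 w.py w1
```

```text
1.6 [551.40047371  35.95218393 230.98541372] [-1.79972142e+02  4.02160696e-02  9.38890225e+01] [-0.25638626  0.76645569 -0.24773641] 85.74565344700397
bar 1723 z 125.6350189713639 ((550.9730224609375, 38.96063232421875), (12.365080833435059, 55.67289352416992), 4.243017196655273) [551.03404841  39.65236315] -86.39440354998638
green [324. 175.] 85 [550.  68.  85.] depth z 93.0
green [412. 204.] 294 [612.7  52.3  85. ] depth z 86.0
green [239. 237.] 284 [491.3  20.   85. ] depth z 87.0
rim ((541.1282348632812, 35.02372360229492), 66.41691589355469)
```

View pics/w1.png

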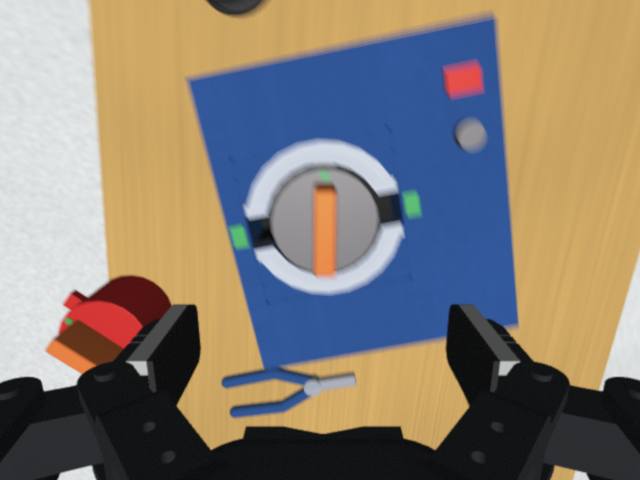

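The wrist view shows the bar at (325,230), the notch marks at (239,237) and (412,204), and the gripper centred over it. The bar (about 94°) and the notch axis (about 15°) agree with the top view. Turning the bar counter-clockwise to the marks is about 101°. Going down to grip.

servo_tool(
  series=[
    [0,0.004,-0.06,0,0,0],
    [0,0.004,-0.13,0,0,0],
    [0,0.004,-0.19,0,0,0],
    [0,0.004,-0.24,0,0,0],
    [0,0.004,-0.266,0,0,0],
  ],
)

```text
t: 2.15
eef_pos: [548.7, 41.1, 95.9]
eef_rot: [-179.8, -0.0, 94.2]
wrist_force: [-0.0, 0.6, 0.2]
grip_width: 85.6
```

servo_tool(
  series=[
    [0,0,0,0,0,0],
    [0,0,0,0,0,0],
    [0,0,0,0,0,0],
    [0,0,0,0,0,0],
    [0,0,0,0,0,0],
  ],
  claw=0,
  grip_force=50,
)

```text
t: 2.65
eef_pos: [551.2, 40.9, 99.2]
eef_rot: [179.9, 0.0, 94.2]
wrist_force: [1.6, 0.3, -3.5]
grip_width: 12.9
```

servo_tool(
  series=[
    [0,0,0,0,0,0],
    [0,0,0,0,0,0],
    [0,0,0,0,0,0],
    [0,0,0,0,0,0],
    [0,0,0,0,0,0],
  ],
)

```text
t: 3.15
eef_pos: [551.3, 40.9, 99.2]
eef_rot: [179.9, 0.0, 94.2]
wrist_force: [-1.5, -0.3, 5.7]
grip_width: 13.2
```

Gripped at 13 mm. Starting the counter-clockwise turn gently and watching the wrench. The grip sits about 2 mm off the axis along the bar, so I shift the TCP to compensate.

servo_tool(
  series=[
    [-0.0003,0,0,0,0,0.03],
    [-0.0006,0,0,0,0,0.06],
    [-0.001,-0.0003,0,0,0,0.1],
    [-0.0013,-0.0003,0,0,0,0.14],
    [-0.0016,-0.0004,0,0,0,0.18],
  ],
)

```text
t: 3.65
eef_pos: [551.1, 40.6, 99.2]
eef_rot: [179.9, 0.1, 115.9]
wrist_force: [1.1, -0.6, 3.6]
grip_width: 13.1
```

```bash
python3 -c "
from h import *
s=manip.sense();print(s['wrist_force'],s['torque'],s['eef_pos'],s['eef_rot'],s['grip_width'])"; python3 w.py w2
```

```text
[ 1.09472265 -0.61850894  3.59386258] [ 0.08978036 -0.24182559 -0.03626597] [551.14259457  40.56235128  99.20200339] [1.79862611e+02 7.28666544e-02 1.15937021e+02] 13.111165263972488
3.65 [551.14259457  40.56235128  99.20200339] [1.79862611e+02 7.28666544e-02 1.15937021e+02] [ 1.09472265 -0.61850894  3.59386258] 13.111165263972488
bar 6799 z 125.58059068021734 ((551.2098999023438, 39.63983154296875), (13.5918550491333, 57.227745056152344), 25.712751388549805) [550.53676798  40.98756138] 115.78304755864991
green [323. 229.] 218 [538.5  65.8  85. ] depth z 93.0
green [165. 275.] 963 [489.9  21.   85. ] depth z 86.0
green [468. 325.] 858 [611.5  54.7  85. ] depth z 87.0
rim ((541.9210815429688, 33.93538284301758), 66.72663879394531)
```

Filter follows freely (bar 115.8°, moment ≈ 0). About 79.6° remain to the mark axis at 15.4°.

servo_tool(
  series=[
    [-0.0003,-0.0003,0,0,0,0.06],
    [-0.0006,-0.0006,0,0,0,0.12],
    [-0.001,-0.001,0,0,0,0.18],
    [-0.0013,-0.0016,0,0,0,0.24],
    [-0.0016,-0.002,0,0,0,0.3],
  ],
)

```text
t: 4.2
eef_pos: [550.5, 39.8, 99.2]
eef_rot: [179.9, 0.1, 151.9]
wrist_force: [1.3, 0.5, 5.0]
grip_width: 13.0
```

servo_tool(
  series=[
    [-0.0001,-0.0008,0,0,0,0.06],
    [-0.0002,-0.0016,0,0,0,0.12],
    [-0.0003,-0.0024,0,0,0,0.18],
    [-0.0005,-0.003,0,0,0,0.24],
    [-0.0005,-0.0034,0,0,0,0.3],
  ],
)

```text
t: 4.7
eef_pos: [550.0, 38.5, 99.2]
eef_rot: [180.0, 0.1, -172.1]
wrist_force: [1.0, 2.4, 5.5]
grip_width: 13.3
```

```bash
python3 -c "
from h import *
s=manip.sense();print(s['wrist_force'],s['torque'],s['eef_pos'],s['eef_rot'],s['joint_positions'])"; python3 w.py w3
```

```text
[0.95172704 2.43932872 5.50461058] [ 0.56378765  0.01483996 -0.08112262] [549.95685365  38.46572398  99.19488103] [ 1.79968106e+02  1.47148664e-01 -1.72085755e+02] [-3.21919347e+00  2.54186628e+01  1.00765508e+02  7.41061600e-02
  5.36776309e+01 -1.01177303e+02]
4.7 [549.95685365  38.46572398  99.19488103] [ 1.79968106e+02  1.47148664e-01 -1.72085755e+02] [0.95172704 2.43932872 5.50461058] 13.263262679378025
bar 6790 z 125.5979736603914 ((550.5890502929688, 38.50218200683594), (57.27669906616211, 13.601452827453613), 7.708486557006836) [549.07093333  38.28592403] 7.7755800058840645
green [299. 142.] 1234 [490.3  21.3  85. ] depth z 87.0
green [323. 229.] 218 [521.8  34.5  85. ] depth z 92.0
green [342. 425.] 266 [611.4  55.6  85. ] depth z 87.0
rim ((548.0399780273438, 38.82339096069336), 64.73658752441406)
```

View pics/w3.png

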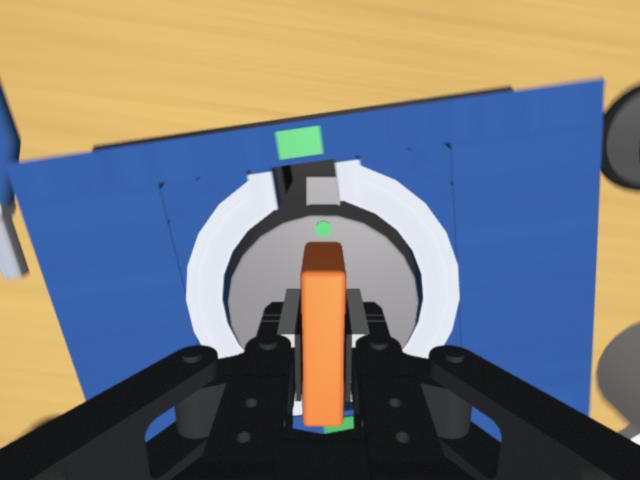

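The near lug (322,190) shows in the notch below the green mark at (300,142). About 7.6° remain. Finishing the turn, then checking.

servo_tool(
  series=[
    [0,-0.0002,0,0,0,0.02],
    [0,-0.0004,0,0,0,0.04],
    [0,-0.0006,0,0,0,0.063],
    [0,-0.0006,0,0,0,0.063],
    [0,-0.0006,0,0,0,0.063],
  ],
)

```text
t: 5.25
eef_pos: [549.8, 38.1, 99.2]
eef_rot: [180.0, 0.1, -164.8]
wrist_force: [-0.1, 1.5, 5.8]
grip_width: 12.9
```

```bash
python3 -c "
from h import *
s=manip.sense();print(s['wrist_force'],s['torque'])"; python3 w.py w4
```

```text
[-0.09248352  1.4806399   5.80237663] [ 0.50084686  0.15392738 -0.00511434]
5.25 [549.78424152  38.07619676  99.20128259] [ 1.79997963e+02  1.26858560e-01 -1.64793433e+02] [-0.09248352  1.4806399   5.80237663] 12.891562998948354
bar 6815 z 125.58885584170085 ((550.4130859375, 38.21567153930664), (57.27048110961914, 13.648432731628418), 14.989570617675781) [549.00580715  37.83533571] 15.020947664034512
green [323. 141.] 1219 [490.3  21.9  85. ] depth z 87.0
green [323. 229.] 217 [522.3  30.6  85. ] depth z 93.0
green [323. 430.] 215 [612.9  55.2  85. ] depth z 87.0
rim ((548.5806884765625, 37.444190979003906), 65.18092346191406)
```

View pics/w4.png

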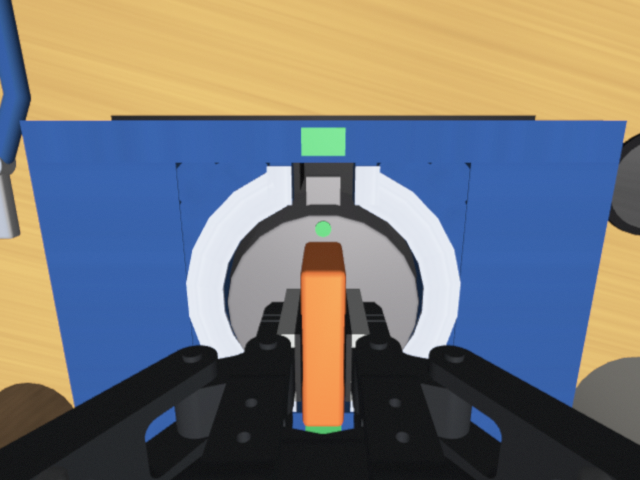

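Aligned: the mark (323,141), lug (323,190) and bar are in one line, centred in the notch. Lifting slowly at first.

servo_tool(
  series=[
    [0,0,0.004,0,0,0],
    [0,0,0.008,0,0,0],
    [0,0,0.012,0,0,0],
    [0,0,0.016,0,0,0],
    [0,0,0.02,0,0,0],
  ],
  grip_force=70,
)

```text
t: 5.8
eef_pos: [548.5, 37.6, 108.2]
eef_rot: [180.0, -0.0, -164.7]
wrist_force: [-0.2, -0.3, -3.9]
grip_width: 12.6
```

servo_tool(
  series=[
    [0,0,0.006,0,0,0],
    [0,0,0.012,0,0,0],
    [0,0,0.018,0,0,0],
    [0,0,0.024,0,0,0],
    [0,0,0.03,0,0,0],
  ],
)

```text
t: 6.3
eef_pos: [548.8, 37.7, 123.6]
eef_rot: [-180.0, 0.0, -164.7]
wrist_force: [0.1, -1.2, -2.0]
grip_width: 12.8
```

```bash
python3 -c "
from h import *
s=manip.sense();print(s['wrist_force'],s['torque'])"; python3 w.py w5 149
```

```text
[ 0.13265664 -1.22330674 -1.99125952] [0.01398296 0.03322145 0.01202712]
6.3 [548.79225932  37.66956493 123.56207502] [-1.79990642e+02  4.81460043e-03 -1.64680160e+02] [ 0.13265664 -1.22330674 -1.99125952] 12.761089279675277
bar 6723 z 149.899765925677 ((549.2325439453125, 37.790863037109375), (56.5772705078125, 13.526700019836426), 15.105472564697266) [547.75582419  37.38955442] 15.222555950694026
green [323. 141.] 934 [490.2  21.9  85. ] depth z 87.0
green [323. 229.] 216 [527.4  31.7  85. ] depth z 118.0
rim ((544.2330322265625, 36.78828048706055), 60.40504837036133)
```

The filter rises with the tool, carrying only its own weight, and the lugs have passed the lip. Lifting the rest.

servo_tool(
  series=[
    [0,0,0.015,0,0,0],
    [0,0,0.035,0,0,0],
    [0,0,0.055,0,0,0],
    [0,0,0.075,0,0,0],
    [0,0,0.095,0,0,0],
  ],
)

```text
t: 6.85
eef_pos: [549.0, 37.6, 172.0]
eef_rot: [-180.0, 0.0, -164.7]
wrist_force: [0.9, -0.6, -2.3]
grip_width: 12.7
```

servo_tool(
  series=[
    [0.001,0,0.025,0,0,0],
    [0.002,0,0.05,0,0,0],
    [0.002,0,0.075,0,0,0],
    [0.002,0,0.095,0,0,0],
    [0.002,0,0.11,0,0,0],
  ],
)

```text
t: 7.35
eef_pos: [550.1, 37.7, 227.0]
eef_rot: [-180.0, 0.1, -164.7]
wrist_force: [0.4, -0.6, -2.3]
grip_width: 12.7
```

servo_tool(
  series=[
    [0,0,0.01,0,0,0],
    [0,0,0.015,0,0,0],
    [0,0,0.015,0,0,0],
    [0,0,0.015,0,0,0],
    [0,0,0.015,0,0,0],
  ],
)

```text
t: 7.85
eef_pos: [549.4, 37.7, 232.7]
eef_rot: [180.0, -0.1, -164.7]
wrist_force: [0.3, -1.3, -1.8]
grip_width: 13.1
```

```bash
python3 w.py w6 257; python3 -c "
from h import *
s,im,d,p=grab('side','side1'); print(s['torque'])
P=pts(d,p);I=im.astype(int);R,G,B=I[...,0],I[...,1],I[...,2]
n=np.hypot(P[...,0]-550,P[...,1]-38)<55
m=n&(P[...,2]>115)&(abs(R-B)<30)&(P[...,2]<230);print('drum z',m.sum(),np.percentile(P[m][:,2],[0.5,2,98]))"
```

```text
7.85 [549.42530006  37.69359125 232.73978672] [ 1.79986559e+02 -5.64785127e-02 -1.64681007e+02] [ 0.33397188 -1.26134434 -1.78094312] 13.139158446108588
bar 6839 z 259.0620486234174 ((550.4609985351562, 37.92118453979492), (58.133480072021484, 13.770627975463867), 15.138951301574707) [549.08407107  37.55338792] 15.111371364186716
green [324. 133.] 358 [490.3  22.   85. ] depth z 86.0
green [323. 229.] 214 [555.1  39.1  85. ] depth z 227.0
green [600. 333.] 38 [578.6 269.1  85. ] depth z 62.0
green [528. 368.] 34 [622.  227.2  85. ] depth z 63.0
rim ((541.6060791015625, 36.21947479248047), 57.46720886230469)
[0.02350306 0.00257479 0.03377265]
drum z 2154 [165.33968442 166.75385329 225.16409626]
```

View pics/side1.png

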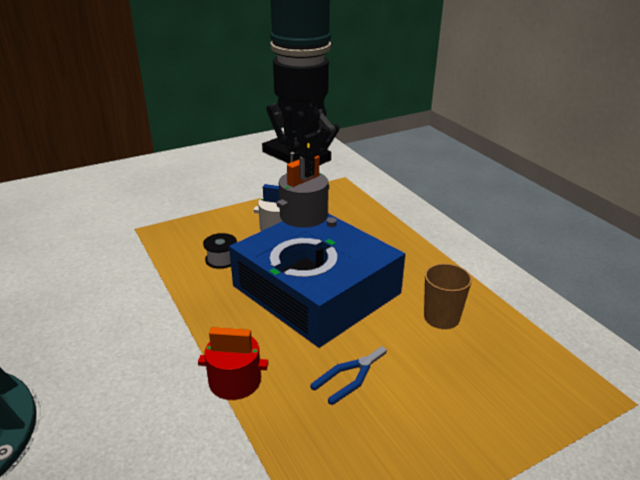

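The side view shows the drum (304,200) hanging upright above the empty well (304,257), underside at about z 165 (80 mm above the top). The other objects are where they were. Settling, then handing in.

servo_tool(
  series=[
    [0,0,0,0,0,0],
    [0,0,0,0,0,0],
    [0,0,0,0,0,0],
    [0,0,0,0,0,0],
    [0,0,0,0,0,0],
  ],
)

```text
t: 8.45
eef_pos: [549.8, 37.7, 233.3]
eef_rot: [-180.0, -0.0, -164.7]
wrist_force: [0.3, 0.6, -2.2]
grip_width: 12.4
```

```bash
python3 -c "
from h import *
s=manip.sense();print(s['t'],s['eef_pos'],s['eef_rot'],s['qvel'].round(2),s['grip_width']);print(workorder.job_done())"
```

```text
8.45 [549.7725797   37.65573627 233.28057329] [-1.79994373e+02 -3.15209715e-04 -1.64682571e+02] [-0.07 -0.07  0.04  0.03  0.09 -0.03] 12.383303367039543
the job is handed in; nothing more can be done
None
```

I turned the grey filter about 101° counter-clockwise until its bar lined up with the green marks, lifted it straight out, and handed the job in at 8.45 s with the filter still gripped.

**Last checks:**
- **Height:** the underside is at about z 165 mm, roughly 80 mm above the extractor's top.
- **Position:** the filter is level and within about 1 mm of the well's axis. The arm was at rest.
- **Forces:** the force readings I took stayed under about 7 N.
- **Other objects:** in the side view, the spare, cup, spool, pliers and red filter look unmoved.

**Two checks disagreed:**
- **Starting angle:** I measured the filter about 1.76 rad clockwise of the extractor's x axis, in both the top and wrist views. The text says 0.75 to 1.3 rad. I relied on the images: the turn was free throughout, and the lugs came up through the notches.
- **Weight:** the wrist force showed about 2 N with the filter held, less than the 2.5 to 4.8 N its stated mass implies. The images show it firmly held.

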